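# Load the dish holder through the incubator's one-way flap

## Task

Lift the long-handled dish holder out of its parking stand by its white block, keeping it level, set it down without dropping it on the incubator's metal apron, nose towards the closed flap and lined up with the tunnel, and let go. Then take the upright grip at the end of its handle and push the holder in, the block opening the flap, until the whole block is past it and the flap has sprung shut behind the block; let go. Never touch the flap with the robot, and leave the bottle, jar and dishes alone.

Things in the scene. Friction and masses are not known exactly. Their poses are not given: they have to be found in the camera images.
- holder: Loose dish holder, 0.3 kg: white block 80 (x) x 50 (y) x 40 mm high, round dish in its top; from its rear (-x) a flat steel strip handle, 16 wide, 8 high, runs to an upright steel grip. Overall x -198 to +40 mm, underside one flat plane. Origin: centre of the block's underside; x to the nose (away from the handle), z up. Centre of mass 5 to 15 mm behind the block's centre.
- grip (a point): Point on the holder's upright steel grip (16 in x, 14 in y, 60 mm high), on its centre line, 45 mm above the holder's underside (15 mm below the grip's top), 190 mm behind the block's centre; axes as the holder's.
- incubator: Fixed bench incubator, white box 235 mm high, from x = 170 mm on; before it a clear tunnel (from x = 0) and a metal apron. Origin on the bench under the flap's hinge line; x points into the tunnel (push direction), z up. Apron and tunnel floor: one flat plate, 100 wide, no lips, top 10 mm above the bench, x -200 to +170 mm; the handle's end may stand out over its edge.
- port (a point): Middle of the tunnel floor in the flap's plane, 10 mm above the incubator's origin, same axes. Tunnel: walls 60 mm apart, roof top 99 mm over the bench, rubber end stop inside at x = 158 mm. Two flared steel cheeks, top 50 mm over the bench, guide in: 60 mm apart at x = 0, about 90 at x = -36 mm.
- flap (a joint): Steel flap in the mouth, hinged along its top 80 mm above the bench; lower edge 14 mm above the floor: the strip handle fits under it, the block does not. Rad: 0 shut, to 1.35 swung inwards; never outwards. Spring, 1 to 3 N at the edge. It rides on the block's top and drops shut once the block's centre is about 90 mm past the hinge line (118 mm at the end stop).
- stand: Fixed parking stand; the holder starts on its plate (6 mm thick, x -220 to +55 mm, 90 wide), axes alike. Origin on the bench under the block. Two upright cheeks, 78 mm high, flank the holder's grip at x -208 to -172 mm with 4 mm clearance each side, so there the grip cannot be taken: lift the holder level by its block, 80 mm or more, before moving sideways.
- bottle_tall: Bystander: white bottle, 66 mm diameter, 150 mm high, origin at its foot. Leave alone.
- jar_short: Bystander: white jar, 64 mm diameter, 85 mm high, origin at its foot. Leave alone.
- dish_stack: Bystander: stack of white dishes, 88 mm diameter, 44 mm high, origin at its foot. Leave alone.
Things that resemble listed ones, but are neither listed nor needed, are in the scene too. What is shaped like the holder but yellow is not meant.

How it is judged:
By the outcome, as a careful person would: the job done as asked, in the order asked, and still so for the second after the job is handed in, with the robot touching nothing.
It also fails if it takes over 54 s, if anything falls off the work surface, if the arm or the gripper's body presses on something with over 40 N, if the wrist force passes 120 N, or if a joint passes its speed limit or range.

## Robot

A 6-joint arm with a two-finger parallel gripper is mounted at the origin on the work surface. World frame = base frame: x ahead of the robot, y to its left, z up, the work surface at z = 0. Lengths are in m, angles in degrees, forces in N, time in s.
With the tool pointing down it reaches from about 0.25 to 0.8 m from the base axis. Payload 8.5 kg.
Tool frame: the origin (TCP) lies between the finger pads; the fingertips stand 11 mm ahead of it and the grasp point (between the pads) lies 8 mm behind it; z points along the fingers, y is the line along which they close (so a half turn about z gives the same grasp; the last joint's range is limited). The gripper opens to 85 mm and grips with 20 to 120 N. Pads are 22 mm wide; open, the fingers measure 114 mm over their backs; the gripper's body (76 mm by 85 mm) begins 54 mm behind the grasp point. The pads swing forward as they close: fully open they stand 13 mm farther back than shut.
Start: joints at [76.261, 13.648, -0.773, 75.585, 0, 90], TCP at [0.125, 0.51, 0.214] pointing down, gripper open.
Joint ranges: [-152.45, 152.45], [-59.26, 108.67], [-65.41, 83.53], [-104.44, 129.93], [-82.83, 76.93], [-180, 180]. Speed limits (degrees/s): [127.2, 127.2, 159.86, 180, 180, 180].

## Interface

Orientations are given as [roll, pitch, yaw] about the fixed x, y, z axes, in that order (R = Rz(yaw) Ry(pitch) Rx(roll)).
In Python, from cell import state, vision, job gives the robot as it stands.
- The arm moves only by the tool arm_command, never from a script. Its argument "moves" is a list of rows, each an object of numbers: "dx", "dy", "dz": the shift along the tool's x, y, z in m; "rx", "ry", "rz": the turn, a rotation vector about the tool's x, y, z in degrees; "jaw": the closure in counts, from 0 (fully open) to 255 (shut). A call has 1 to 5 rows; each row shifts and turns the commanded pose from where the row before left it, along the tool's axes as they then stand; what a row does not reach is not made up. A row lasts 1/12 s, in which the tool goes at most 41.7 mm and 7.16 degrees, less where a joint would pass 70% of its speed; a pose out of reach is approached as far as the arm can. A call with a gripper value outside its range is refused whole. The fingers move at their own pace and stop on an object; the grip force is fixed at half the most. Time passes only in rows, so rows that do not move let the fingers close. It gives the time, the measured TCP pose, the force, the opening and the grip force at its end, in the units of the state.
- state(): the state, without advancing time (a new reading comes with each control period).
- vision.read_camera(name): name is "scene" or "top" or "wrist"; returns a dict with "img" (480x640x3 uint8, red, green, blue), "depth" (480x640 float32, m along the optical axis (not along the pixel's ray), 0 where there is no reading), "intrinsics" (3x3 intrinsics, pixels), "R" (3x3) and "t" (3): a world point X has camera coordinates R X + t; the wrist camera has in their place "mount" (4x4, takes a point from camera to tool coordinates, whose origin is the TCP and whose axes are the flange's). Camera axes: x right, y down, z forward; pixel columns grow to the right and rows downward; lengths in m; the calibration is good to about 2 mm. A picture is of the moment at which its call begins: read the wrist's pose just before it.
- job.sign_off(): hands the job in; it is judged then, once.
The state is a dict: "time_s": time; "joint_pos": joint angles; "qd": joint speeds; "joint_efforts": joint torques, N m; "position": TCP position; "ee_rot": TCP orientation; "force": force on the tool from outside, world axes, zero at the start; "ft_torque": the same for the moment, N m; "grip_width": finger opening in m; "gripper_force": force on a finger pad.
Only numpy, scipy, OpenCV 4.12 (cv2) and the standard library are available. Lean on these libraries where they do the work, as an engineer would, in place of code of your own. Each camera call takes 0.05 s, during which the arm holds its last target. There are 200 camera calls.

## Working session

There is one attempt and no reset: what is moved stays moved. The work goes in short steps, Python scripts to look and compute and a tool call to move; the robot and the scene stay as the last step left them, time stands still between calls to the robot, and variables do not carry over. Pictures are saved under pics/ and viewed, at most 10 in all, crops included, and the job is handed in when it is done.

Besides the shell and the picture viewer there is one more tool, called after "Emit:" as name([rows], argument=value, ...), one row to a line, values as JSON. arm_command: Moves the arm, as the interface text tells. Its arguments: {"type":"object","properties":{"moves":{"type":"array"}},"required":["moves"]}

```bash
mkdir -p pics; ls; cat > h.py <<'E'
import numpy as np, cv2
from cell import state, vision, job
def cam(n,save=None):
    s=state(); c=vision.read_camera(n)
    if save: cv2.imwrite('pics/'+save,c['img'][:,:,::-1])
    return s,c
def cloud(c):
    K=c['intrinsics'];d=c['depth'];v,u=np.mgrid[:480,:640]
    P=np.stack([(u-K[0,2])*d/K[0,0],(v-K[1,2])*d/K[1,1],d],-1)
    W=(P-c['t'])@np.asarray(c['R'])
    W[d==0]=np.nan
    return W
E
python3 - <<'E'
from h import *
for n in('top','scene'):
    s,c=cam(n,n+'1.png'); np.savez(n+'1.npz',**c)
    print(n,c['R'],c['t'],c['intrinsics'])
print(s)
E
```

```text
pics
top [[ 0.02476911 -0.99966284  0.00779112]
 [-0.99847365 -0.02512299 -0.04918544]
 [ 0.04936459 -0.00656095 -0.99875928]] [0.17180064 0.53454144 1.16514136] [[590.57681213   0.         320.70223295]
 [  0.         590.57681213 236.79656016]
 [  0.           0.           1.        ]]
scene [[-0.60097187  0.79926814  0.00180421]
 [ 0.66729664  0.50298208 -0.54929429]
 [-0.43994091 -0.32890647 -0.83562703]] [ 0.18771629 -0.40807792  1.5947609 ] [[616.89707579   0.         319.78919504]
 [  0.         616.89707579 249.87799046]
 [  0.           0.           1.        ]]
{'time_s': 0.05, 'joint_pos': array([ 7.62602742e+01,  1.36804753e+01, -8.16173466e-01,  7.55849558e+01,
        1.50394972e-04,  9.00009082e+01]), 'qd': array([-0.04712341,  0.00276864,  0.06910195, -0.04565689, -0.03006698,
       -0.01382349]), 'joint_efforts': array([ 3.22924498e-04, -5.40240312e+01,  3.47373176e+01,  1.31984905e-02,
        1.16275605e-04, -1.18405629e-05]), 'position': array([0.12458853, 0.50955062, 0.21328729]), 'ee_rot': array([-1.79918395e+02, -1.49101270e-04,  1.66259366e+02]), 'force': array([ 0.74900774, -0.0857304 ,  1.07489558]), 'ft_torque': array([-0.00375141,  0.02708595,  0.01364177]), 'gripper_force': 0.0, 'grip_width': 0.08520528559661461}
```

View pics/top1.png

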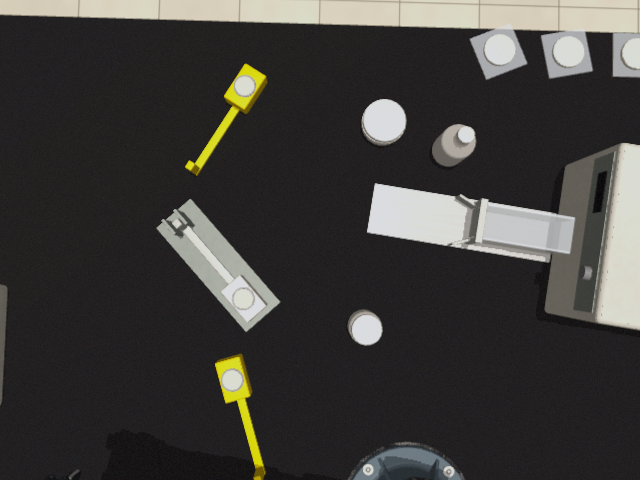

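View pics/scene1.png

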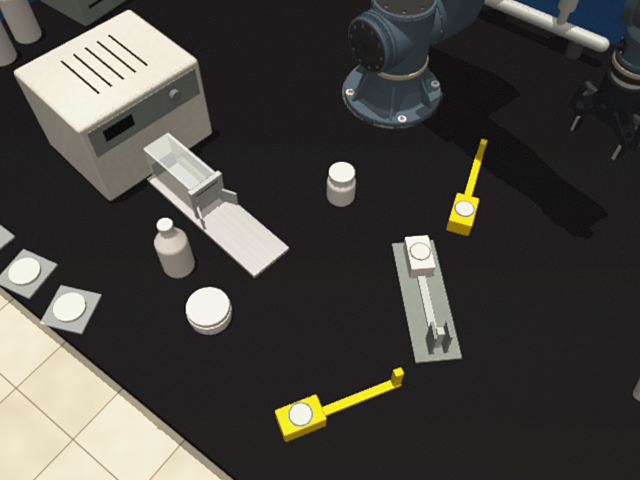

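The top view shows three candidates for the holder:
- White block at (243,298) in the grey stand, with its handle running to the stand cheeks at (178,224).
- Yellow lookalike at (245,86).
- Yellow lookalike at (233,379).

I choose the white one. The apron spans (372,208) to (470,225), and the flap is at about (482,220). The jar at (366,328), the bottle at (455,145) and the dishes at (384,121) are to be left alone.

```bash
python3 - <<'E'
from h import *
c=dict(np.load('top1.npz')); W=cloud(c); img=c['img']
def proj(): pass
def rect(m,name):
    m=m.astype(np.uint8)
    n,l,st,ce=cv2.connectedComponentsWithStats(m)
    for i in range(1,n):
        if st[i,4]<60: continue
        p=W[l==i]; r=cv2.minAreaRect(p[:,:2].astype(np.float32)*1000)
        print(name,st[i,4],'pix',ce[i].round(),'rect',np.round(r[0],1),np.round(r[1],1),round(r[2],2),'z',np.nanmedian(p[:,2]).round(4))
v,u=np.mgrid[:480,:640]
st=(u>150)&(u<285)&(v>195)&(v<335)
x,y,z=W[...,0],W[...,1],W[...,2]
print('bench z',np.nanmedian(z[340:360,100:200]))
rect(st&(z>.036)&(z<.054),'blocktop')
rect(st&(z>.055)&(z<.09),'cheek/grip')
rect(st&(z>.0025),'stand all')
rect(st&(z>.009)&(z<.03),'strip')
ap=(u>360)&(u<590)&(v>175)&(v<270)
rect(ap&(z>.005)&(z<.018)&(u<460),'apron')
rect(ap&(z>.004)&(u<560),'apron+tunnel')
rect(ap&(z>.07)&(z<.12),'tunnel top')
for n,b in(('jar',(340,390,305,355)),('bottle',(425,480,120,170)),('stack',(355,410,95,150))):
    rect((u>b[0])&(u<b[1])&(v>b[2])&(v<b[3])&(z>.03),n)
big=cv2.resize(img[160:345,150:300],None,fx=3,fy=3,interpolation=2)
big2=cv2.resize(img[170:280,360:600],None,fx=3,fy=3,interpolation=2)
o=np.zeros((555,800,3),np.uint8);o[:555,:450]=big; o[:330,450:800]=big2[:, :350]
cv2.imwrite('pics/crop1.png',o[:,:,::-1])
E
```

```text
bench z 0.0018135132680782886
blocktop 1089 pix [243. 298.] rect [406.8 332.5] [80.1 50.8] 42.57 z 0.0482
cheek/grip 168 pix [179. 219.] rect [552.9 458.2] [35.9 24.9] 42.09 z 0.0695
cheek/grip 103 pix [169. 227.] rect [539.4 472.4] [36.6  6.8] 42.13 z 0.0779
stand all 9609 pix [211. 266.] rect [469.8 390.7] [277.2 266.7] 1.83 z 0.0073
stand all 272 pix [265. 207.] rect [581.5 303.6] [57.  82.7] 1.44 z 0.004
stand all 137 pix [275. 229.] rect [544.1 275.3] [37.6 44.6] 35.23 z 0.004
stand all 74 pix [276. 321.] rect [359.8 269.6] [32.1 22.4] 34.14 z 0.0036
stand all 86 pix [200. 325.] rect [350.1 422.7] [39.2 22.9] 13.82 z 0.0038
strip 919 pix [205. 255.] rect [492.  420.2] [160.1  71.3] 43.48 z 0.0142
strip 90 pix [256. 290.] rect [424.4 308.8] [78.7 16.6] 36.84 z 0.0123
apron 4469 pix [414. 215.] rect [579.9  -5.2] [191.7 105.7] 81.86 z 0.0116
apron+tunnel 9740 pix [465. 223.] rect [572.3 -92.4] [385.3 131.2] 80.82 z 0.0139
tunnel top 4552 pix [532. 226.] rect [ 578.6 -196.3] [179.3 179.8] 81.96 z 0.1001
jar 909 pix [365. 327.] rect [358.8  98.4] [58.8 61. ] 47.12 z 0.0858
bottle 1240 pix [455. 143.] rect [710.7 -64.9] [65.7 61.9] 49.92 z 0.1054
stack 1538 pix [383. 121.] rect [760.7  68.2] [85.8 84.7] 13.97 z 0.0457
```

View pics/crop1.png

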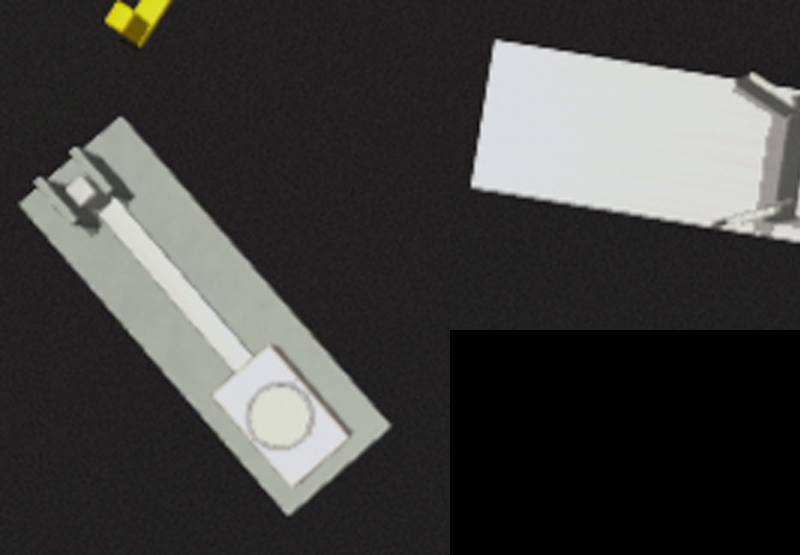

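The close crop shows the white block on the grey stand, with its strip running to the grip between the two cheeks, so the choice is right. The measured block top (80 x 51 mm, z 0.048) matches the description. Next I move over it.

Emit:
arm_command([
  {"dx":-0.032,"dy":-0.0098},
  {"dx":-0.032,"dy":-0.0098},
  {"dx":-0.032,"dy":-0.0098},
  {"dx":-0.032,"dy":-0.0098},
  {"dx":-0.032,"dy":-0.0098},
])

```text
validation failed for argument at $.mo...
```

Emit:
arm_command([
  {"dx":-0.032,"dy":-0.0098},
  {"dx":-0.032,"dy":-0.0098},
  {"dx":-0.032,"dy":-0.0098},
  {"dx":-0.032,"dy":-0.0098},
  {"dx":-0.032,"dy":-0.0098},
])

```text
validation failed for argument at $.mo...
```

Emit:
arm_command([
  {"rz":-7},
  {"rz":-7},
  {"rz":-7},
  {"rz":-7},
  {"rz":-7},
])

```text
validation failed for argument at $.mo...
```

Emit:
arm_command([
  {"rz":-7},
  {"rz":-7},
  {"rz":-7},
  {},
  {},
])

```text
validation failed for argument at $.mo...
```

```bash
cat >> h.py <<'E'
from scipy.spatial.transform import Rotation as Rn
def wrist(save=None):
    s,c=cam('wrist',save); R=Rn.from_euler('xyz',s['ee_rot'],degrees=True).as_matrix()
    M=np.asarray(c['mount']); Rc=R@M[:3,:3]; tc=R@M[:3,3]+s['position']
    c['R']=Rc.T; c['t']=-Rc.T@tc
    return s,c
def rect(W,m,name,minpix=200):
    n,l,st,ce=cv2.connectedComponentsWithStats(m.astype(np.uint8))
    for i in range(1,n):
        if st[i,4]<minpix: continue
        p=W[l==i]; r=cv2.minAreaRect(p[:,:2].astype(np.float32)*1000)
        print(name,st[i,4],'pix',ce[i].round(),'rect',np.round(r[0],1),np.round(r[1],1),round(r[2],2),'z',np.nanmedian(p[:,2]).round(4))
def toolmove(s,xyz,yaw=None):
    "shift in tool axes, tool pointing down; and rz"
    y=np.radians(s['ee_rot'][2]); d=np.asarray(xyz)-s['position']
    print('tool d',np.round([d[0]*np.cos(y)+d[1]*np.sin(y), d[0]*np.sin(y)-d[1]*np.cos(y), -d[2]],4), 'rz', None if yaw is None else round(-((yaw-s['ee_rot'][2]+180)%360-180),2))
E
python3 - <<'E'
from h import *
s,c=wrist('w1.png'); W=cloud(c); z=W[...,2]
print(s['position'],s['ee_rot'],s['joint_pos'],s['force'])
rect(W,(z>.038)&(z<.055),'blk')
# apron line from the top view
t=dict(np.load('top1.npz'));R,tt,K=t['R'],t['t'],t['intrinsics']
g=cv2.GaussianBlur(cv2.cvtColor(t['img'],cv2.COLOR_RGB2GRAY),(3,3),0).astype(float)
def ray(u,v,h=.010):
    d=R.T@np.linalg.inv(K)@[u,v,1]; o=-R.T@tt; return (o+d*(h-o[2])/d[2])[:2]
up,lo=[],[]
for u in range(382,446,2):
    col=np.diff(g[:,u]); a=170+np.argmax(col[170:215]); b=215+np.argmin(col[215:260])
    def sub(k,s): w=s*col[k-1:k+2]; return k+.5+(w[2]-w[0])/(2*(2*w[1]-w[0]-w[2]))
    up.append(ray(u,sub(a,1))); lo.append(ray(u,sub(b,-1)))
for e in(up,lo):
    l=cv2.fitLine(np.float32(e),cv2.DIST_HUBER,0,.01,.01).ravel(); print(l, np.degrees(np.arctan2(l[1],l[0])))
E
```

```text
[0.12459343 0.5096025  0.21336368] [-1.79928121e+02 -1.58273530e-03  1.66260451e+02] [ 7.62602146e+01  1.36763645e+01 -8.10468895e-01  7.55850458e+01
  1.58243718e-03  8.99997614e+01] [ 0.94183388 -0.17345982 -0.23380679]
blk 339 pix [ 40. 203.] rect [ 69.2 295.6] [10.1 19.1] 75.84 z 0.0467
blk 1010 pix [204. 392.] rect [273.9 364. ] [32.  64.1] 54.49 z 0.0394
[ 0.138684    0.99033666  0.62837607 -0.01563444] 82.02829
[ 1.3871305e-01  9.9033260e-01  5.2880150e-01 -3.5180758e-05] 82.02661
```

View pics/w1.png

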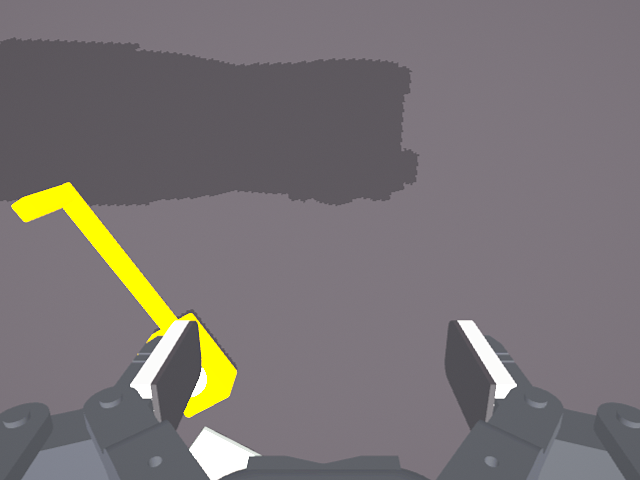

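The wrist view only shows the yellow lookalike and the edge of the white block at (225,455), because the arm has not moved: all four calls were refused. I'll send complete rows.

Emit:
arm_command([
  {"dx":-0.032,"dy":-0.0098,"dz":0,"rx":0,"ry":0,"rz":0,"jaw":0},
  {"dx":-0.032,"dy":-0.0098,"dz":0,"rx":0,"ry":0,"rz":0,"jaw":0},
  {"dx":-0.032,"dy":-0.0098,"dz":0,"rx":0,"ry":0,"rz":0,"jaw":0},
  {"dx":-0.032,"dy":-0.0098,"dz":0,"rx":0,"ry":0,"rz":0,"jaw":0},
  {"dx":-0.032,"dy":-0.0098,"dz":0,"rx":0,"ry":0,"rz":0,"jaw":0},
])

```text
time_s: 0.57
position: [0.2695, 0.4233, 0.2138]
ee_rot: [-180.0, -0.0, 166.3]
force: [0.4, 0.7, -0.8]
grip_width: 0.0856
gripper_force: 0.0
```

Emit:
arm_command([
  {"dx":-0.032,"dy":-0.0098,"dz":0,"rx":0,"ry":0,"rz":0,"jaw":0},
  {"dx":-0.032,"dy":-0.0098,"dz":0,"rx":0,"ry":0,"rz":0,"jaw":0},
  {"dx":-0.032,"dy":-0.0098,"dz":0,"rx":0,"ry":0,"rz":0,"jaw":0},
  {"dx":-0.032,"dy":-0.0098,"dz":0,"rx":0,"ry":0,"rz":0,"jaw":0},
  {"dx":-0.032,"dy":-0.0098,"dz":0,"rx":0,"ry":0,"rz":0,"jaw":0},
])

```text
time_s: 0.98
position: [0.4134, 0.3375, 0.2138]
ee_rot: [-180.0, -0.0, 166.3]
force: [0.3, 0.2, 0.0]
grip_width: 0.0856
gripper_force: 0.0
```

Emit:
arm_command([
  {"dx":0,"dy":0,"dz":0,"rx":0,"ry":0,"rz":-7,"jaw":0},
  {"dx":0,"dy":0,"dz":0,"rx":0,"ry":0,"rz":-7,"jaw":0},
  {"dx":0,"dy":0,"dz":0,"rx":0,"ry":0,"rz":-7,"jaw":0},
  {"dx":0,"dy":0,"dz":0,"rx":0,"ry":0,"rz":-7,"jaw":0},
  {"dx":0,"dy":0,"dz":0,"rx":0,"ry":0,"rz":-7,"jaw":0},
])

```text
time_s: 1.4
position: [0.4123, 0.3385, 0.2136]
ee_rot: [-180.0, -0.0, -158.4]
force: [-0.1, -0.5, -0.1]
grip_width: 0.0851
gripper_force: 0.0
```

Emit:
arm_command([
  {"dx":0,"dy":0,"dz":0,"rx":0,"ry":0,"rz":-7,"jaw":0},
  {"dx":0,"dy":0,"dz":0,"rx":0,"ry":0,"rz":-7,"jaw":0},
  {"dx":0,"dy":0,"dz":0,"rx":0,"ry":0,"rz":-7,"jaw":0},
  {"dx":0,"dy":0,"dz":0,"rx":0,"ry":0,"rz":0,"jaw":0},
  {"dx":0,"dy":0,"dz":0,"rx":0,"ry":0,"rz":0,"jaw":0},
])

```text
time_s: 1.82
position: [0.4121, 0.3387, 0.2137]
ee_rot: [-180.0, -0.0, -138.0]
force: [0.1, -0.3, -0.3]
grip_width: 0.0856
gripper_force: 0.0
```

```bash
python3 - <<'E'
from h import *
s,c=wrist('w2.png'); W=cloud(c); z=W[...,2]
print(s['position'],s['ee_rot'],s['joint_pos'],s['force'])
rect(W,(z>.038)&(z<.055),'blk')
rect(W,(z>.003)&(z<.009),'plate',2000)
E
```

```text
[0.41212442 0.33865025 0.21368121] [-1.79998806e+02 -3.12564196e-02 -1.37960841e+02] [ 3.94121734e+01  1.45052214e+01  3.61178338e-01  7.58871258e+01
 -2.62510006e-03 -2.62698475e+00] [ 0.14752835 -0.29357459 -0.26776037]
blk 6942 pix [480.  51.] rect [250.8 346.7] [79.1 49.4] 17.12 z 0.0398
blk 6327 pix [318. 191.] rect [406.2 329.7] [79.4 50. ] 42.44 z 0.0456
blk 281 pix [229. 455.] rect [655.1 436.5] [10.7 19.3] 24.18 z 0.0467
plate 16973 pix [319. 267.] rect [470.1 387.3] [275.2  90.2] 42.55 z 0.0053
```

View pics/w2.png

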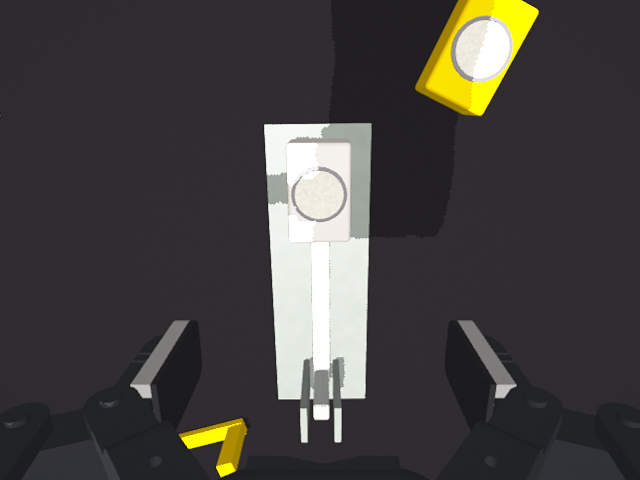

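The wrist view shows the white block centred at (319,192), with its handle running down to the cheeks at (320,400). The yellow holders lie off to the side, and the measured yaw is 42.5°. I descend and grip.

Emit:
arm_command([
  {"dx":0.001,"dy":-0.0023,"dz":0.035,"rx":0,"ry":0,"rz":-0.5,"jaw":0},
  {"dx":0,"dy":0,"dz":0.035,"rx":0,"ry":0,"rz":0,"jaw":0},
  {"dx":0,"dy":0,"dz":0.035,"rx":0,"ry":0,"rz":0,"jaw":0},
  {"dx":0,"dy":0,"dz":0.03,"rx":0,"ry":0,"rz":0,"jaw":0},
  {"dx":0,"dy":0,"dz":0.02,"rx":0,"ry":0,"rz":0,"jaw":0},
])

```text
time_s: 2.28
position: [0.4118, 0.3353, 0.056]
ee_rot: [180.0, -0.2, -137.5]
force: [-0.4, 0.1, 0.3]
grip_width: 0.0855
gripper_force: 0.0
```

Emit:
arm_command([
  {"dx":0,"dy":0,"dz":0.013,"rx":0,"ry":0,"rz":0,"jaw":0},
  {"dx":0,"dy":0,"dz":0.01,"rx":0,"ry":0,"rz":0,"jaw":0},
  {"dx":0,"dy":0,"dz":0.009,"rx":0,"ry":0,"rz":0,"jaw":0},
  {"dx":0,"dy":0,"dz":0,"rx":0,"ry":0,"rz":0,"jaw":0},
  {"dx":0,"dy":0,"dz":0,"rx":0,"ry":0,"rz":0,"jaw":0},
])

```text
time_s: 2.7
position: [0.4132, 0.3364, 0.0271]
ee_rot: [-180.0, -0.0, -137.3]
force: [-0.5, -0.1, -0.5]
grip_width: 0.0855
gripper_force: 0.0
```

Emit:
arm_command([
  {"dx":0,"dy":0,"dz":0,"rx":0,"ry":0,"rz":0,"jaw":80},
  {"dx":0,"dy":0,"dz":0,"rx":0,"ry":0,"rz":0,"jaw":80},
  {"dx":0,"dy":0,"dz":0,"rx":0,"ry":0,"rz":0,"jaw":140},
  {"dx":0,"dy":0,"dz":0,"rx":0,"ry":0,"rz":0,"jaw":140},
  {"dx":0,"dy":0,"dz":0,"rx":0,"ry":0,"rz":0,"jaw":140},
])

```text
time_s: 3.12
position: [0.4133, 0.3366, 0.0274]
ee_rot: [-180.0, 0.0, -137.2]
force: [-0.8, 0.1, 2.7]
grip_width: 0.0384
gripper_force: 1.6
```

Opening 38 mm is less than the 50 mm block, so I'll look.

```bash
python3 - <<'E'
from h import *
s,c=cam('wrist'); a=c['img']; s2,t=cam('scene'); b=cv2.resize(t['img'][200:380,360:500],None,fx=2.6,fy=2.6,interpolation=2)
o=np.zeros((480,790,3),np.uint8); o[:360,:400]=cv2.resize(a,(480,360))[:,40:440]; o[:468,405:405+364]=b
cv2.imwrite('pics/g1.png',o[:,:,::-1]); print(s2['grip_width'],s2['gripper_force'],s2['force'],s2['ft_torque'])
E
```

```text
0.03876829955272473 1.8261945806443691 [ 0.62399855 -0.67296716  4.0833223 ] [-0.04996445  0.05162796 -0.03069848]
```

View pics/g1.png

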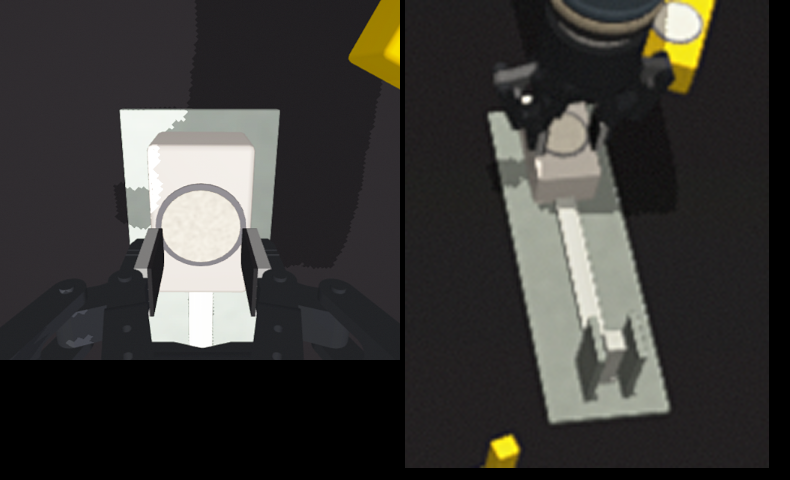

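The pads look as if they sit inside the block's edges at (160,250) and (245,250) in the crop. I'll check this with the wrist depth.

```bash
python3 - <<'E'
from h import *
s,c=wrist(); W=cloud(c); np.savez('w3.npz',W=W,img=c['img'])
print(s['position'],s['grip_width'])
R=Rn.from_euler('xyz',s['ee_rot'],degrees=True).as_matrix(); T=(W-s['position'])@R*1000
for r in (220,280,310,340,370,400,420):
    print(r,[(u,*np.round(T[r,u]).tolist()) for u in list(range(215,300,8))+list(range(350,440,9))])
E
```

```text
[0.41332298 0.33654025 0.02737458] 0.03902836037381766
220 [(215, 28.0, -48.0, 27.0), (223, 29.0, -43.0, 22.0), (231, 29.0, -39.0, 22.0), (239, 29.0, -36.0, 23.0), (247, 29.0, -32.0, 22.0), (255, 40.0, -23.0, -17.0), (263, 40.0, -20.0, -18.0), (271, 40.0, -17.0, -19.0), (279, 40.0, -14.0, -18.0), (287, 40.0, -11.0, -17.0), (295, 40.0, -9.0, -18.0), (350, 40.0, 10.0, -18.0), (359, 40.0, 13.0, -19.0), (368, 40.0, 17.0, -18.0), (377, 40.0, 20.0, -19.0), (386, 40.0, 23.0, -18.0), (395, 29.0, 33.0, 22.0), (404, 29.0, 37.0, 22.0), (413, 29.0, 41.0, 22.0), (422, 27.0, 46.0, 28.0), (431, 27.0, 50.0, 28.0)]
280 [(215, -2.0, -50.0, 27.0), (223, 1.0, -45.0, 21.0), (231, 0.0, -42.0, 23.0), (239, 1.0, -38.0, 22.0), (247, 0.0, -34.0, 23.0), (255, 17.0, -24.0, -17.0), (263, 17.0, -21.0, -17.0), (271, 19.0, -17.0, -20.0), (279, 19.0, -14.0, -21.0), (287, 18.0, -12.0, -19.0), (295, 18.0, -9.0, -20.0), (350, 19.0, 11.0, -20.0), (359, 18.0, 14.0, -20.0), (368, 18.0, 17.0, -19.0), (377, 17.0, 21.0, -17.0), (386, 18.0, 24.0, -18.0), (395, 0.0, 34.0, 22.0), (404, 0.0, 38.0, 22.0), (413, 0.0, 43.0, 22.0), 
[... 2149 characters left out ...]
-51.0), (395, -2.0, 22.0, -58.0), (404, 12.0, 20.0, -75.0), (413, 11.0, 23.0, -74.0), (422, 11.0, 25.0, -75.0), (431, 11.0, 27.0, -75.0)]
420 [(215, 16.0, -21.0, -87.0), (223, 16.0, -20.0, -87.0), (231, 17.0, -18.0, -87.0), (239, 16.0, -16.0, -87.0), (247, 16.0, -15.0, -87.0), (255, -12.0, -19.0, -55.0), (263, -78.0, -30.0, 22.0), (271, -79.0, -26.0, 23.0), (279, -79.0, -22.0, 22.0), (287, -79.0, -18.0, 22.0), (295, -79.0, -14.0, 23.0), (350, -78.0, 15.0, 22.0), (359, -78.0, 20.0, 22.0), (368, -79.0, 24.0, 23.0), (377, -78.0, 29.0, 22.0), (386, -79.0, 34.0, 23.0), (395, 16.0, 16.0, -87.0), (404, 16.0, 18.0, -87.0), (413, 16.0, 20.0, -87.0), (422, 16.0, 22.0, -87.0), (431, 16.0, 23.0, -87.0)]
```

```bash
python3 - <<'E'
from h import *
d=np.load('w3.npz'); 
s=state(); R=Rn.from_euler('xyz',s['ee_rot'],degrees=True).as_matrix(); T=(d['W']-s['position'])@R*1000
for u in (235,245,255,259,263,267,375,380,385,390,395,400):
    print(u,[(r,*np.round(T[r,u],0).astype(int).tolist()) for r in range(292,346,6)])
b=d['img'][260:440,200:440]
cv2.imwrite('pics/g2.png',cv2.resize(b,None,fx=3.3,fy=3.3,interpolation=2)[:,:,::-1])
E
```

```text
235 [(292, -6, -40, 22), (298, -9, -40, 23), (304, -12, -41, 22), (310, -15, -41, 22), (316, -18, -41, 22), (322, 6, -30, -28), (328, 6, -29, -32), (334, 7, -28, -36), (340, 6, -27, -39)]
245 [(292, -6, -36, 23), (298, -9, -36, 22), (304, -12, -36, 22), (310, -15, -36, 22), (316, -18, -36, 22), (322, 10, -25, -35), (328, 11, -24, -40), (334, 10, -23, -43), (340, 10, -23, -46)]
255 [(292, 13, -24, -18), (298, 10, -24, -16), (304, 11, -23, -23), (310, 11, -22, -27), (316, 10, -22, -31), (322, 10, -21, -34), (328, 10, -21, -39), (334, 10, -20, -43), (340, 10, -20, -46)]
259 [(292, 13, -22, -17), (298, 11, -22, -19), (304, 10, -22, -22), (310, 10, -21, -27), (316, 11, -20, -32), (322, 10, -20, -35), (328, 10, -19, -39), (334, 10, -19, -42), (340, 10, -19, -45)]
263 [(292, 13, -21, -19), (298, 11, -21, -19), (304, 10, -20, -22), (310, 10, -20, -27), (316, 10, -19, -31), (322, 10, -19, -36), (328, 9, -19, -37), (334, 7, -19, -37), (340, 5, -19, -37)]
267 [(292, 13, -19, -19), (298, 11, -19, -19), (304, 10, -19, -21), (310, 10, -19, -26), (316, 8, -19, -26), (322, 6, -19, -27), (328, 4, -19
[... 441 characters left out ...]
1, 24, -18), (304, 10, 23, -22), (310, 11, 22, -28), (316, 10, 22, -31), (322, 10, 21, -35), (328, 10, 21, -39), (334, 10, 20, -43), (340, 8, 20, -43)]
390 [(292, -6, 32, 22), (298, -9, 32, 22), (304, 10, 25, -21), (310, 10, 24, -26), (316, 10, 24, -30), (322, 10, 23, -35), (328, 10, 22, -38), (334, 10, 22, -43), (340, 10, 21, -46)]
395 [(292, -6, 35, 22), (298, -9, 35, 22), (304, -13, 35, 23), (310, 10, 26, -26), (316, 10, 25, -31), (322, 11, 24, -36), (328, 10, 24, -39), (334, 11, 23, -43), (340, 10, 23, -46)]
400 [(292, -5, 37, 21), (298, -9, 37, 22), (304, -12, 37, 22), (310, -16, 38, 23), (316, -19, 38, 23), (322, 10, 26, -35), (328, 10, 26, -39), (334, 10, 25, -43), (340, 10, 24, -46)]
```

View pics/g2.png

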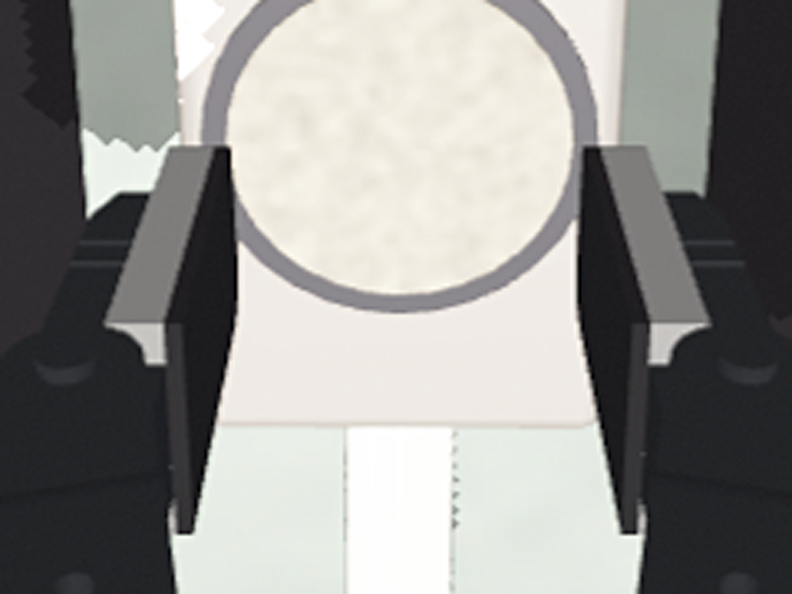

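The depth settles it. At this opening the fingertips are at tool z ≈ -19 mm, resting on the block's top edges with about 4 N. That is about 30 mm farther back than stated, so the block is not gripped. I reopen, go about 30 mm lower in small steps and watch the force.

Emit:
arm_command([
  {"dx":0,"dy":0,"dz":-0.005,"rx":0,"ry":0,"rz":0,"jaw":0},
  {"dx":0,"dy":0,"dz":0,"rx":0,"ry":0,"rz":0,"jaw":0},
  {"dx":0,"dy":0,"dz":0,"rx":0,"ry":0,"rz":0,"jaw":0},
  {"dx":0,"dy":0,"dz":0,"rx":0,"ry":0,"rz":0,"jaw":0},
  {"dx":0,"dy":0,"dz":0,"rx":0,"ry":0,"rz":0,"jaw":0},
])

```text
time_s: 3.68
position: [0.413, 0.3363, 0.0318]
ee_rot: [-180.0, -0.0, -137.2]
force: [0.7, -0.6, 0.5]
grip_width: 0.0856
gripper_force: 0.0
```

```bash
python3 - <<'E'
from h import *
s,c=wrist(); W=cloud(c); print(s['position'],s['grip_width'],s['force'])
R=Rn.from_euler('xyz',s['ee_rot'],degrees=True).as_matrix(); T=(W-s['position'])@R*1000
z=W[...,2]; rect(W,(z>.042)&(z<.050)&(abs(T[...,1])<30),'blk')
m=(abs(T[...,0])<16)&(abs(T[...,1])>36)&(abs(T[...,1])<60)&(T[...,2]<18)
for sg in(-1,1):
    q=T[m&(T[...,1]*sg>0)]; print(sg,len(q),np.round(np.percentile(q[:,2],[50,90,97,99.5])), np.round(np.percentile(q[:,1]*sg,[1,99])))
E
```

```text
[0.41296375 0.33625763 0.03176776] 0.08556656896470265 [ 0.69907286 -0.5742821   0.51708768]
blk 25115 pix [320. 284.] rect [406.2 330. ] [80.4 50. ] 42.42 z 0.0457
-1 12009 [-75. -43. -35. -31.] [37. 60.]
1 11259 [-73. -42. -35. -31.] [37. 60.]
```

Emit:
arm_command([
  {"dx":0,"dy":0,"dz":0.01,"rx":0,"ry":0,"rz":0,"jaw":0},
  {"dx":0,"dy":0,"dz":0.01,"rx":0,"ry":0,"rz":0,"jaw":0},
  {"dx":0,"dy":0,"dz":0.008,"rx":0,"ry":0,"rz":0,"jaw":0},
  {"dx":0,"dy":0,"dz":0.004,"rx":0,"ry":0,"rz":0,"jaw":0},
  {"dx":0,"dy":0,"dz":0,"rx":0,"ry":0,"rz":0,"jaw":0},
])

```text
time_s: 4.15
position: [0.4121, 0.3356, -0.0017]
ee_rot: [180.0, -0.2, -137.2]
force: [-0.3, -0.2, 0.7]
grip_width: 0.0855
gripper_force: 0.0
```

Emit:
arm_command([
  {"dx":0,"dy":0,"dz":0.002,"rx":0,"ry":0,"rz":0,"jaw":0},
  {"dx":0,"dy":0,"dz":0.002,"rx":0,"ry":0,"rz":0,"jaw":0},
  {"dx":0,"dy":0,"dz":0,"rx":0,"ry":0,"rz":0,"jaw":80},
  {"dx":0,"dy":0,"dz":0,"rx":0,"ry":0,"rz":0,"jaw":80},
  {"dx":0,"dy":0,"dz":0,"rx":0,"ry":0,"rz":0,"jaw":80},
])

```text
time_s: 4.57
position: [0.4132, 0.3365, -0.0039]
ee_rot: [-180.0, 0.0, -137.2]
force: [0.3, 0.2, 0.6]
grip_width: 0.0583
gripper_force: 0.0
```

Emit:
arm_command([
  {"dx":0,"dy":0,"dz":0,"rx":0,"ry":0,"rz":0,"jaw":110},
  {"dx":0,"dy":0,"dz":0,"rx":0,"ry":0,"rz":0,"jaw":150},
  {"dx":0,"dy":0,"dz":0,"rx":0,"ry":0,"rz":0,"jaw":255},
  {"dx":0,"dy":0,"dz":0,"rx":0,"ry":0,"rz":0,"jaw":255},
  {"dx":0,"dy":0,"dz":0,"rx":0,"ry":0,"rz":0,"jaw":255},
])

```text
time_s: 4.98
position: [0.4133, 0.3365, -0.0036]
ee_rot: [-180.0, 0.0, -137.2]
force: [-1.3, -1.1, 5.6]
grip_width: 0.0494
gripper_force: 62.6
```

The block is now properly gripped: 49.4 mm opening at 63 N. I lift it.

Emit:
arm_command([
  {"dx":0,"dy":0,"dz":-0.005,"rx":0,"ry":0,"rz":0,"jaw":255},
  {"dx":0,"dy":0,"dz":-0.01,"rx":0,"ry":0,"rz":0,"jaw":255},
  {"dx":0,"dy":0,"dz":-0.015,"rx":0,"ry":0,"rz":0,"jaw":255},
  {"dx":0,"dy":0,"dz":-0.02,"rx":0,"ry":0,"rz":0,"jaw":255},
  {"dx":0,"dy":0,"dz":-0.02,"rx":0,"ry":0,"rz":0,"jaw":255},
])

```text
time_s: 5.4
position: [0.4127, 0.336, 0.0669]
ee_rot: [180.0, -0.1, -137.2]
force: [0.1, 0.8, -2.9]
grip_width: 0.0491
gripper_force: 62.3
```

Emit:
arm_command([
  {"dx":0,"dy":0,"dz":-0.02,"rx":0,"ry":0,"rz":0,"jaw":255},
  {"dx":0,"dy":0,"dz":-0.02,"rx":0,"ry":0,"rz":0,"jaw":255},
  {"dx":0,"dy":0,"dz":-0.02,"rx":0,"ry":0,"rz":0,"jaw":255},
  {"dx":0,"dy":0,"dz":-0.01,"rx":0,"ry":0,"rz":0,"jaw":255},
  {"dx":0,"dy":0,"dz":0,"rx":0,"ry":0,"rz":0,"jaw":255},
])

```text
time_s: 5.82
position: [0.4141, 0.3372, 0.1385]
ee_rot: [-180.0, 0.2, -137.2]
force: [-0.1, -0.1, -2.5]
grip_width: 0.0491
gripper_force: 62.3
```

```bash
python3 - <<'E'
from h import *
s,c=wrist(); W=cloud(c); print(s['position'],s['ee_rot'],s['grip_width'],s['force'],s['ft_torque'])
R=Rn.from_euler('xyz',s['ee_rot'],degrees=True).as_matrix(); T=(W-s['position'])@R
np.savez('w4.npz',W=W,img=c['img'])
m=(abs(T[...,1])<.018)&(T[...,2]<-.0)&(T[...,2]>-.03)&(T[...,0]>-.032)&(T[...,0]<.05)
q=T[m]; q=q[np.isfinite(q).all(1)]
A=np.c_[q[:,:2],np.ones(len(q))]; k=np.linalg.lstsq(A,q[:,2],rcond=None)[0]; print('tilt deg about y,x',np.degrees(k[:2]),'top z tool',k[2])
rect(T,(abs(T[...,2]-k[2])<.004)&(abs(T[...,1])<.03),'blk tool frame')
m=(T[...,2]<.03)&(T[...,2]>-.03)&(T[...,0]<-.05)&(abs(T[...,1])<.02)
q=T[m]
for x in (-.06,-.09,-.12,-.15,-.17,-.19):
    w=q[abs(q[:,0]-x)<.006]
    if len(w): print(x,len(w),np.median(w,0).round(4))
# target over apron
a=np.array([.13870,.99033]); mid=(np.array([.6284,-.0156])+np.array([.5288,0]))/2
print('mid',mid)
E
```

```text
[0.41410209 0.33719588 0.13845995] [-179.98117942    0.23046382 -137.23959696] 0.04910516795695241 [-0.13492155 -0.07009087 -2.50509645] [ 0.01921775 -0.04516629  0.00721746]
tilt deg about y,x [-7.01312428e+01  3.89160759e-02] top z tool 0.03914380237989452
-0.06 411 [-0.0628  0.0005 -0.0168]
mid [ 0.5786 -0.0078]
```

The holder is lifted and level: the strip is at the expected tool z (-17 mm) and the underside is at about 0.148. I turn it to yaw -98 and carry it over the apron.

Emit:
arm_command([
  {"dx":0,"dy":0,"dz":0,"rx":0,"ry":0,"rz":-4,"jaw":255},
  {"dx":0,"dy":0,"dz":0,"rx":0,"ry":0,"rz":-6,"jaw":255},
  {"dx":0,"dy":0,"dz":0,"rx":0,"ry":0,"rz":-6,"jaw":255},
  {"dx":0,"dy":0,"dz":0,"rx":0,"ry":0,"rz":-6,"jaw":255},
  {"dx":0,"dy":0,"dz":0,"rx":0,"ry":0,"rz":-6,"jaw":255},
])

```text
time_s: 6.28
position: [0.4123, 0.3358, 0.1342]
ee_rot: [179.9, -0.1, -108.9]
force: [0.5, -0.4, -2.1]
grip_width: 0.0494
gripper_force: 62.4
```

Emit:
arm_command([
  {"dx":0,"dy":0,"dz":0,"rx":0,"ry":0,"rz":-6,"jaw":255},
  {"dx":0,"dy":0,"dz":0,"rx":0,"ry":0,"rz":-5.2,"jaw":255},
  {"dx":0,"dy":0,"dz":0,"rx":0,"ry":0,"rz":0,"jaw":255},
  {"dx":0.012,"dy":-0.008,"dz":0,"rx":0,"ry":0,"rz":0,"jaw":255},
  {"dx":0.02,"dy":-0.014,"dz":0,"rx":0,"ry":0,"rz":0,"jaw":255},
])

```text
time_s: 6.7
position: [0.4294, 0.3022, 0.1347]
ee_rot: [179.9, -0.0, -98.1]
force: [-0.1, -0.1, -2.4]
grip_width: 0.0491
gripper_force: 62.4
```

Emit:
arm_command([
  {"dx":0.023,"dy":-0.016,"dz":0,"rx":0,"ry":0,"rz":0,"jaw":255},
  {"dx":0.023,"dy":-0.016,"dz":0,"rx":0,"ry":0,"rz":0,"jaw":255},
  {"dx":0.023,"dy":-0.016,"dz":0,"rx":0,"ry":0,"rz":0,"jaw":255},
  {"dx":0.023,"dy":-0.016,"dz":0,"rx":0,"ry":0,"rz":0,"jaw":255},
  {"dx":0.023,"dy":-0.016,"dz":0,"rx":0,"ry":0,"rz":0,"jaw":255},
])

```text
time_s: 7.12
position: [0.4933, 0.1751, 0.1349]
ee_rot: [179.9, -0.0, -98.2]
force: [0.1, -0.0, -1.4]
grip_width: 0.0491
gripper_force: 62.4
```

Emit:
arm_command([
  {"dx":0.023,"dy":-0.016,"dz":0,"rx":0,"ry":0,"rz":0,"jaw":255},
  {"dx":0.023,"dy":-0.016,"dz":0,"rx":0,"ry":0,"rz":0,"jaw":255},
  {"dx":0.023,"dy":-0.016,"dz":0,"rx":0,"ry":0,"rz":0,"jaw":255},
  {"dx":0.02,"dy":-0.014,"dz":0,"rx":0,"ry":0,"rz":0,"jaw":255},
  {"dx":0,"dy":0,"dz":0,"rx":0,"ry":0,"rz":0,"jaw":255},
])

```text
time_s: 7.53
position: [0.5437, 0.0763, 0.1347]
ee_rot: [180.0, -0.1, -98.4]
force: [-0.7, 0.7, -2.6]
grip_width: 0.0489
gripper_force: 62.6
```

```bash
cat > m.py <<'E'
from h import *
s,c=wrist('w5.png'); W=cloud(c); np.savez('w5.npz',W=W,img=c['img'],R=c['R'],t=c['t'],K=c['intrinsics'])
print(s['position'],s['ee_rot'],s['force'])
R=Rn.from_euler('xyz',s['ee_rot'],degrees=True).as_matrix(); T=(W-s['position'])@R
m=(abs(T[...,1])<.018)&(abs(T[...,2]+.0495)<.012)&(T[...,0]>.0)&(T[...,0]<.05)
q=T[m]; A=np.c_[q[:,:2],np.ones(len(q))]; k=np.linalg.lstsq(A,q[:,2],rcond=None)[0]; print('slopes deg',np.degrees(k[:2]),'top z tool',k[2])
rect(T,(abs(T[...,2]-k[2])<.004)&(abs(T[...,1])<.03)&(T[...,0]>-.04),'blk tool frame')
z=W[...,2]
rect(W,(z>.006)&(z<.0135)&(abs(T[...,1])<.08),'apron',1500)
rect(W,(z>.094)&(z<.104),'roof',500)
E
python3 m.py; rm -f pics/x
```

```text
[0.54367196 0.07625998 0.13474249] [ 1.79979241e+02 -9.02212532e-02 -9.84217143e+01] [-0.70153747  0.67950497 -2.57640689]
slopes deg [5.18526962 0.01157957] top z tool -0.05175442655623654
blk tool frame 37485 pix [323. 333.] rect [ 9.3 -0. ] [79.1 60. ] 0.71 z -0.0494
apron 26333 pix [259. 101.] rect [573.3  10.9] [152.2  82.2] 81.62 z 0.0092
```

View pics/w5.png

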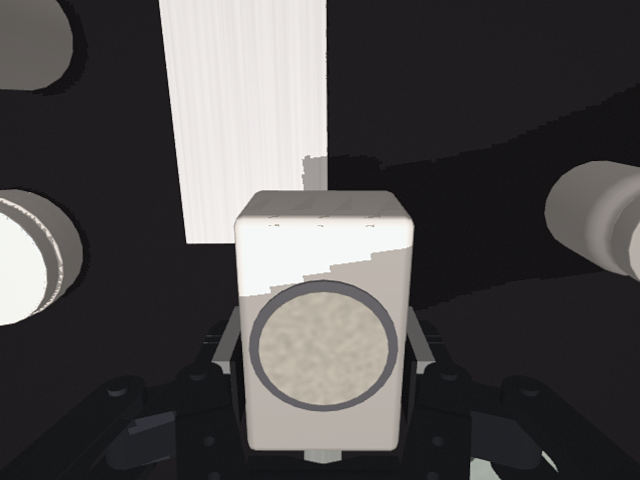

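The view shows the block level in the fingers. The apron is ahead, with its near edge at row 243, its left edge at (187,243)-(160,0) and its right edge at u≈327. The dishes and jar are well clear. I fit the apron's midline from this view.

```bash
python3 - <<'E'
from h import *
d=dict(np.load('w5.npz')); R,t,K=d['R'],d['t'],d['K']; s=state()
g=cv2.cvtColor(d['img'],cv2.COLOR_RGB2GRAY).astype(float)
def ray(u,v,h=.010):
    q=R.T@np.linalg.inv(K)@[u,v,1]; o=-R.T@t; return (o+q*(h-o[2])/q[2])[:2]
L,Rr,N=[],[],[]
for v in range(5,235,5):
    w=np.diff(g[v]); L.append(ray(140+np.argmax(w[140:215])+.5,v))
    if v<145: Rr.append(ray(300+np.argmin(w[300:350])+.5,v))
for u in range(192,228,3): N.append(ray(u,225+np.argmin(np.diff(g[225:260,u]))+.5))
f=[cv2.fitLine(np.float32(e),cv2.DIST_HUBER,0,.01,.001).ravel() for e in(L,Rr,N)]
for l in f: print(l, np.degrees(np.arctan2(l[1],l[0])))
a=f[0][:2]*np.sign(f[0][1]); n=np.array([a[1],-a[0]])
print('width',n@(f[0][2:]-f[1][2:]))
mid0=(n@f[0][2:]+n@f[1][2:])/2
rear=n*mid0+a*(a@f[2][2:])
push=-a; yaw=np.degrees(np.arctan2(push[1],push[0])); inc=rear+.2*push
print('rear',rear,'incubator',inc,'yaw',yaw)
Rt=Rn.from_euler('xyz',s['ee_rot'],degrees=True).as_matrix(); T=(d['W']-s['position'])@Rt
for x in(-.02,-.01,.0,.01,.02,.03,.04):
    m=(abs(T[...,1])<.012)&(abs(T[...,0]-x)<.004)&(T[...,2]<-.04); print(x,np.median(T[m][:,2]).round(4))
tgt=inc-.1*push-.0093*push
print('tgt',tgt); toolmove(s,[*tgt,s['position'][2]],yaw)
E
```

```text
[ 0.13847893  0.9903654   0.6297151  -0.00421567] 82.04015
[ 0.14487879  0.9894494   0.5262555  -0.02445169] 81.66974
[ 0.99091536 -0.13448685  0.6273971   0.08025701] -7.7289486
width 0.099660546
rear [0.5919054  0.08521969] incubator [ 0.56420964 -0.11285339] yaw -97.95984
-0.02 -0.0488
-0.01 -0.0498
0.0 -0.0506
0.01 -0.0907
0.02 -0.0507
0.03 -0.0498
0.04 -0.0489
tgt [ 0.5793454  -0.00460645]
tool d [ 0.0762 -0.0483 -0.    ] rz -0.43
```

Emit:
arm_command([
  {"dx":0.019,"dy":-0.0121,"dz":0,"rx":0,"ry":0,"rz":-0.45,"jaw":255},
  {"dx":0.019,"dy":-0.0121,"dz":0,"rx":0,"ry":0,"rz":0,"jaw":255},
  {"dx":0.019,"dy":-0.0121,"dz":0,"rx":0,"ry":0,"rz":0,"jaw":255},
  {"dx":0.019,"dy":-0.0121,"dz":0,"rx":0,"ry":0,"rz":0,"jaw":255},
  {"dx":0,"dy":0,"dz":0,"rx":0,"ry":0,"rz":0,"jaw":255},
])

```text
time_s: 8.0
position: [0.5811, -0.0041, 0.135]
ee_rot: [180.0, -0.1, -97.8]
force: [-0.0, 0.5, -2.1]
grip_width: 0.0491
gripper_force: 62.7
```

Emit:
arm_command([
  {"dx":0,"dy":0,"dz":0.015,"rx":0,"ry":0,"rz":0,"jaw":255},
  {"dx":0,"dy":0,"dz":0.02,"rx":0,"ry":0,"rz":0,"jaw":255},
  {"dx":0,"dy":0,"dz":0.02,"rx":0,"ry":0,"rz":0,"jaw":255},
  {"dx":0,"dy":0,"dz":0.015,"rx":0,"ry":0,"rz":0,"jaw":255},
  {"dx":0,"dy":0,"dz":0,"rx":0,"ry":0,"rz":0,"jaw":255},
])

```text
time_s: 8.42
position: [0.5772, -0.0009, 0.0623]
ee_rot: [179.6, -0.0, -97.6]
force: [-1.2, -0.1, -2.1]
grip_width: 0.049
gripper_force: 62.7
```

```bash
sed -i "s/w5\./w6./g" m.py; python3 m.py; python3 - <<'E'
from h import *
s=state(); toolmove(s,[.57935,-.0046,.003],-97.96)
d=np.load('w6.npz');cv2.imwrite('pics/w6.png',d['img'][:,:,::-1])
E
```

```text
[ 0.57723638 -0.00093472  0.0623251 ] [ 1.79640655e+02 -3.50457715e-02 -9.76451267e+01] [-1.19475652 -0.1441107  -2.11900659]
slopes deg [ 5.20332924 -0.01115702] top z tool -0.05174041980068753
blk tool frame 37438 pix [323. 333.] rect [ 9.4 -0. ] [79. 60.] 0.81 z -0.0493
apron 33558 pix [312. 118.] rect [574.9 -40.2] [152.2 100.3] 82.11 z 0.0092
roof 1258 pix [323. 207.] rect [570.6 -49.1] [ 1.3 47.8] 82.04 z 0.0993
tool d [ 0.0034 -0.0016  0.0611] rz 0.34
```

View pics/w6.png

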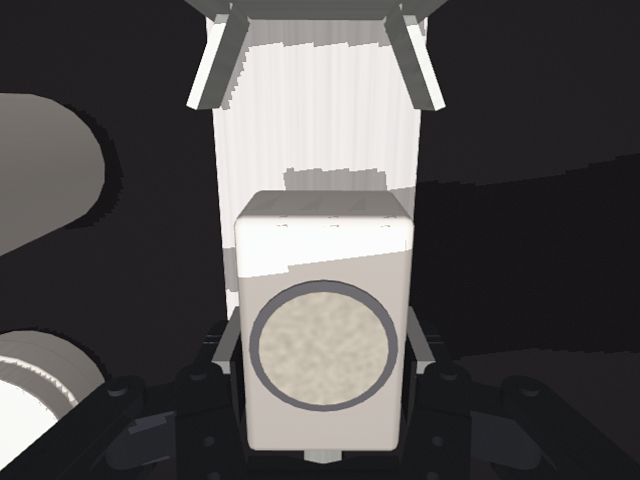

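Block and apron are aligned, with the cheeks ahead at (215,60) and (418,60). The arm may still be settling, so I wait and read again.

Emit:
arm_command([
  {"dx":0,"dy":0,"dz":0,"rx":0,"ry":0,"rz":0,"jaw":255},
  {"dx":0,"dy":0,"dz":0,"rx":0,"ry":0,"rz":0,"jaw":255},
  {"dx":0,"dy":0,"dz":0,"rx":0,"ry":0,"rz":0,"jaw":255},
])

```text
time_s: 8.72
position: [0.5809, -0.0018, 0.0671]
ee_rot: [-179.9, 0.0, -97.6]
force: [-0.1, -0.7, -2.1]
grip_width: 0.0493
gripper_force: 62.7
```

```bash
cat > ap.py <<'E'
from h import *
s,c=wrist(); W=cloud(c);R,t,K=c['R'],c['t'],c['intrinsics']
Rt=Rn.from_euler('xyz',s['ee_rot'],degrees=True).as_matrix(); T=(W-s['position'])@Rt
print(s['position'],s['ee_rot'])
m=(W[...,2]>.006)&(W[...,2]<.014)&(T[...,0]>.055)&(T[...,0]<.09)
L,Rr=[],[]
for v in np.where(m.any(1))[0][::3]:
    u=np.where(m[v])[0]
    if len(u)>100: L.append(W[v,u[0],:2]);Rr.append(W[v,u[-1],:2])
f=[cv2.fitLine(np.float32(e),cv2.DIST_HUBER,0,.01,.001).ravel() for e in(L,Rr)]
for l in f: print(l,np.degrees(np.arctan2(l[1],l[0])))
yaw=np.degrees(np.arctan2(-.99033,-.1387)); a=np.array([.1387,.99033]); n=np.array([a[1],-a[0]])
w=[n@np.median(e,0) for e in(L,Rr)]; print('width',w[0]-w[1],'lateral offset of tcp from mid',n@s['position'][:2]-sum(w)/2)
toolmove(s,[.57935,-.0046,.003],-97.96)
E
python3 ap.py
```

```text
[ 0.58093358 -0.00179791  0.06708539] [-1.79894149e+02  8.38311289e-03 -9.75954820e+01]
[ 0.9978494   0.06554811  0.6641364  -0.08783517] 3.7583246
[ 0.22928157 -0.9733601   0.5244074  -0.0698252 ] -76.74522
width 0.1613434672806775 lateral offset of tcp from mid -0.03270478568560076
tool d [0.003  0.0012 0.0641] rz 0.36
```

Emit:
arm_command([
  {"dx":0.003,"dy":0.0012,"dz":0.015,"rx":0,"ry":0,"rz":0.35,"jaw":255},
  {"dx":0,"dy":0,"dz":0.02,"rx":0,"ry":0,"rz":0,"jaw":255},
  {"dx":0,"dy":0,"dz":0.015,"rx":0,"ry":0,"rz":0,"jaw":255},
  {"dx":0,"dy":0,"dz":0.006,"rx":0,"ry":0,"rz":0,"jaw":255},
  {"dx":0,"dy":0,"dz":0.002,"rx":0,"ry":0,"rz":0,"jaw":255},
])

```text
time_s: 9.18
position: [0.5781, -0.0049, 0.0073]
ee_rot: [179.9, -0.0, -98.0]
force: [-0.2, -0.0, -1.9]
grip_width: 0.0492
gripper_force: 62.9
```

Emit:
arm_command([
  {"dx":0,"dy":0,"dz":0,"rx":0,"ry":0,"rz":0,"jaw":255},
  {"dx":0,"dy":0,"dz":0,"rx":0,"ry":0,"rz":0,"jaw":255},
  {"dx":0,"dy":0,"dz":0,"rx":0,"ry":0,"rz":0,"jaw":255},
])

```text
time_s: 9.43
position: [0.5795, -0.0049, 0.009]
ee_rot: [-179.9, 0.0, -97.9]
force: [-0.5, -0.6, -2.2]
grip_width: 0.0494
gripper_force: 62.9
```

```bash
python3 - <<'E'
from h import *
s=state(); print(s['position'],s['ee_rot'],s['force']); toolmove(s,[.57935,-.0046,.0004],-97.96)
E
```

```text
[ 0.57947104 -0.00487888  0.00898709] [-1.79900055e+02  6.77913044e-03 -9.79381764e+01] [-0.46153801 -0.64557236 -2.16291959]
tool d [-0.0003  0.0002  0.0086] rz 0.02
```

Position and yaw are right. I lower the last 8-9 mm gently.

Emit:
arm_command([
  {"dx":0,"dy":0,"dz":0.003,"rx":0,"ry":0,"rz":0,"jaw":255},
  {"dx":0,"dy":0,"dz":0.002,"rx":0,"ry":0,"rz":0,"jaw":255},
  {"dx":0,"dy":0,"dz":0.0015,"rx":0,"ry":0,"rz":0,"jaw":255},
  {"dx":0,"dy":0,"dz":0.001,"rx":0,"ry":0,"rz":0,"jaw":255},
  {"dx":0,"dy":0,"dz":0,"rx":0,"ry":0,"rz":0,"jaw":255},
])

```text
time_s: 9.85
position: [0.5785, -0.0049, 0.0004]
ee_rot: [180.0, -0.0, -97.9]
force: [-0.3, 0.1, -1.3]
grip_width: 0.049
gripper_force: 62.9
```

Emit:
arm_command([
  {"dx":0,"dy":0,"dz":0.0005,"rx":0,"ry":0,"rz":0,"jaw":255},
  {"dx":0,"dy":0,"dz":0,"rx":0,"ry":0,"rz":0,"jaw":255},
  {"dx":0,"dy":0,"dz":0,"rx":0,"ry":0,"rz":0,"jaw":255},
])

```text
time_s: 10.1
position: [0.5786, -0.0049, 0.0004]
ee_rot: [-180.0, -0.0, -97.9]
force: [-3.9, 0.6, 4.6]
grip_width: 0.0492
gripper_force: 63.7
```

It is in contact: Fz went from -2.2 to +4.6 N, at the expected height. I release, rise and check.

Emit:
arm_command([
  {"dx":0,"dy":0,"dz":-0.0005,"rx":0,"ry":0,"rz":0,"jaw":90},
  {"dx":0,"dy":0,"dz":0,"rx":0,"ry":0,"rz":0,"jaw":50},
  {"dx":0,"dy":0,"dz":0,"rx":0,"ry":0,"rz":0,"jaw":0},
  {"dx":0,"dy":0,"dz":0,"rx":0,"ry":0,"rz":0,"jaw":0},
  {"dx":0,"dy":0,"dz":0,"rx":0,"ry":0,"rz":0,"jaw":0},
])

```text
time_s: 10.52
position: [0.5787, -0.0049, 0.0004]
ee_rot: [-180.0, -0.0, -97.9]
force: [-0.6, 0.5, -0.6]
grip_width: 0.0856
gripper_force: 0.0
```

Emit:
arm_command([
  {"dx":0,"dy":0,"dz":0,"rx":0,"ry":0,"rz":0,"jaw":0},
  {"dx":0,"dy":0,"dz":-0.02,"rx":0,"ry":0,"rz":0,"jaw":0},
  {"dx":0,"dy":0,"dz":-0.03,"rx":0,"ry":0,"rz":0,"jaw":0},
  {"dx":0,"dy":0,"dz":-0.03,"rx":0,"ry":0,"rz":0,"jaw":0},
  {"dx":0,"dy":0,"dz":-0.03,"rx":0,"ry":0,"rz":0,"jaw":0},
])

```text
time_s: 10.93
position: [0.5782, -0.0049, 0.1114]
ee_rot: [180.0, -0.0, -97.9]
force: [0.2, 1.1, -0.2]
grip_width: 0.0856
gripper_force: 0.0
```

Emit:
arm_command([
  {"dx":-0.02,"dy":0,"dz":-0.03,"rx":0,"ry":0,"rz":0,"jaw":0},
  {"dx":-0.03,"dy":0,"dz":0,"rx":0,"ry":0,"rz":0,"jaw":0},
  {"dx":-0.03,"dy":0,"dz":0,"rx":0,"ry":0,"rz":0,"jaw":0},
  {"dx":-0.02,"dy":0,"dz":0,"rx":0,"ry":0,"rz":0,"jaw":0},
  {"dx":0,"dy":0,"dz":0,"rx":0,"ry":0,"rz":0,"jaw":0},
])

```text
time_s: 11.35
position: [0.5929, 0.0976, 0.1405]
ee_rot: [-180.0, 0.1, -97.8]
force: [-1.3, 0.5, -0.2]
grip_width: 0.0852
gripper_force: 0.0
```

Emit:
arm_command([
  {"dx":0,"dy":0,"dz":0,"rx":0,"ry":0,"rz":0,"jaw":0},
  {"dx":0,"dy":0,"dz":0,"rx":0,"ry":0,"rz":0,"jaw":0},
])

```text
time_s: 11.52
position: [0.5922, 0.0938, 0.1402]
ee_rot: [180.0, -0.0, -97.9]
force: [0.1, -0.7, 0.1]
grip_width: 0.0855
gripper_force: 0.0
```

```bash
python3 - <<'E'
from h import *
s,c=wrist('w7.png'); W=cloud(c); z=W[...,2]
Rt=Rn.from_euler('xyz',s['ee_rot'],degrees=True).as_matrix(); T=(W-s['position'])@Rt
print(s['position'],s['ee_rot'],s['force'])
rect(W,(z>.046)&(z<.055)&(abs(T[...,1])<.035),'blk')
rect(W,(z>.0645)&(z<.076)&(abs(T[...,1])<.04),'griptop',40)
rect(W,(z>.015)&(z<.022)&(abs(T[...,1])<.025),'strip',200)
E
```

```text
[0.59219151 0.09382539 0.14017466] [ 1.79972677e+02 -3.24134425e-02 -9.79220658e+01] [ 0.10891495 -0.65354796  0.06401702]
blk 10820 pix [322.  59.] rect [578.7  -4.3] [60.6 50. ] 81.68 z 0.0499
griptop 525 pix [320. 365.] rect [604.8 173.5] [16.6 13.5] 82.33 z 0.0689
strip 4703 pix [321. 218.] rect [594.5 104.1] [155.6  16. ] 81.49 z 0.0172
```

View pics/w7.png

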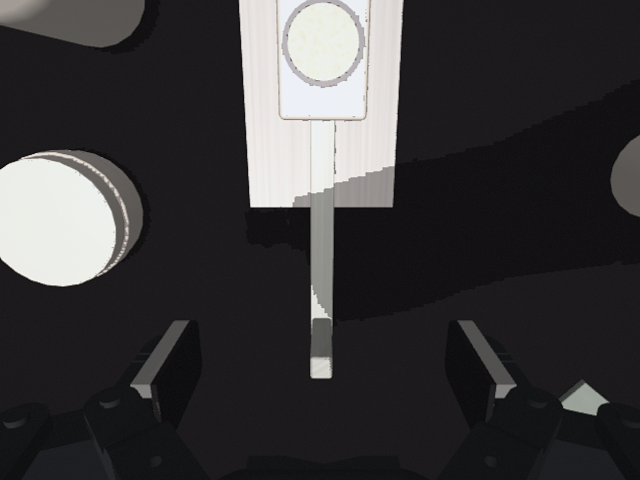

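The holder lies level and centred on the apron: strip at u=321, apron edges at 249 and 393, grip top at (320,365) → world (0.605, 0.1735). I go over the grip and down.

Emit:
arm_command([
  {"dx":-0.027,"dy":-0.0006,"dz":0,"rx":0,"ry":0,"rz":0,"jaw":0},
  {"dx":-0.027,"dy":-0.0006,"dz":0,"rx":0,"ry":0,"rz":0,"jaw":0},
  {"dx":-0.0267,"dy":-0.0005,"dz":0,"rx":0,"ry":0,"rz":0,"jaw":0},
  {"dx":0,"dy":0,"dz":0.02,"rx":0,"ry":0,"rz":0,"jaw":0},
  {"dx":0,"dy":0,"dz":0,"rx":0,"ry":0,"rz":0,"jaw":0},
])

```text
time_s: 11.98
position: [0.604, 0.1736, 0.1176]
ee_rot: [179.8, -0.1, -97.9]
force: [0.2, -0.1, -0.6]
grip_width: 0.0851
gripper_force: 0.0
```

Emit:
arm_command([
  {"dx":0,"dy":0,"dz":0,"rx":0,"ry":0,"rz":0,"jaw":0},
  {"dx":0,"dy":0,"dz":0,"rx":0,"ry":0,"rz":0,"jaw":0},
])

```text
time_s: 12.15
position: [0.6052, 0.1726, 0.1208]
ee_rot: [180.0, -0.0, -98.0]
force: [0.1, 0.1, 0.0]
grip_width: 0.0854
gripper_force: 0.0
```

```bash
python3 - <<'E'
from h import *
s=state(); print(s['position'],s['ee_rot'],s['force']); toolmove(s,[.605,.1735,.019],-97.96)
E
```

```text
[0.60517386 0.17257901 0.12078173] [ 1.79976959e+02 -2.87230257e-02 -9.80196987e+01] [0.0825548  0.07356206 0.04085276]
tool d [-0.0009  0.0003  0.1018] rz -0.06
```

Emit:
arm_command([
  {"dx":-0.0009,"dy":0,"dz":0.025,"rx":0,"ry":0,"rz":0,"jaw":0},
  {"dx":0,"dy":0,"dz":0.03,"rx":0,"ry":0,"rz":0,"jaw":0},
  {"dx":0,"dy":0,"dz":0.025,"rx":0,"ry":0,"rz":0,"jaw":0},
  {"dx":0,"dy":0,"dz":0.015,"rx":0,"ry":0,"rz":0,"jaw":0},
  {"dx":0,"dy":0,"dz":0.007,"rx":0,"ry":0,"rz":0,"jaw":0},
])

```text
time_s: 12.57
position: [0.6045, 0.1732, 0.017]
ee_rot: [179.9, -0.1, -98.0]
force: [-0.4, -0.2, -0.8]
grip_width: 0.0852
gripper_force: 0.0
```

Emit:
arm_command([
  {"dx":0,"dy":0,"dz":0,"rx":0,"ry":0,"rz":0,"jaw":0},
  {"dx":0,"dy":0,"dz":0,"rx":0,"ry":0,"rz":0,"jaw":100},
  {"dx":0,"dy":0,"dz":0,"rx":0,"ry":0,"rz":0,"jaw":180},
  {"dx":0,"dy":0,"dz":0,"rx":0,"ry":0,"rz":0,"jaw":180},
  {"dx":0,"dy":0,"dz":0,"rx":0,"ry":0,"rz":0,"jaw":200},
])

```text
time_s: 12.98
position: [0.6061, 0.1749, 0.0196]
ee_rot: [-179.9, 0.0, -97.9]
force: [0.7, -0.1, 0.0]
grip_width: 0.0385
gripper_force: 0.0
```

Emit:
arm_command([
  {"dx":0,"dy":0,"dz":0,"rx":0,"ry":0,"rz":0,"jaw":220},
  {"dx":0,"dy":0,"dz":0,"rx":0,"ry":0,"rz":0,"jaw":255},
  {"dx":0,"dy":0,"dz":0,"rx":0,"ry":0,"rz":0,"jaw":255},
  {"dx":0,"dy":0,"dz":0,"rx":0,"ry":0,"rz":0,"jaw":255},
])

```text
time_s: 13.32
position: [0.6055, 0.1749, 0.0188]
ee_rot: [-180.0, 0.0, -97.9]
force: [-0.5, 0.8, 3.9]
grip_width: 0.0133
gripper_force: 60.2
```

```bash
cat > hp.py <<'E'
from h import *
s,c=wrist(); W=cloud(c); z=W[...,2]
Rt=Rn.from_euler('xyz',s['ee_rot'],degrees=True).as_matrix(); T=(W-s['position'])@Rt
print(s['position'],s['ee_rot'],s['force'],s['ft_torque'])
rect(W,(z>.046)&(z<.056)&(abs(T[...,1])<.035)&(T[...,0]>.05),'blk')
rect(W,(z>.013)&(z<.024)&(abs(T[...,1])<.025),'strip',200)
E
python3 hp.py
```

```text
[0.6055331  0.17493772 0.01882728] [-1.79975124e+02  1.48438598e-02 -9.79355349e+01] [-0.49268317  0.8419968   3.91742722] [-0.0008449   0.24221556 -0.08498887]
strip 12336 pix [324. 139.] rect [597.4 120.8] [112.4  16.1] 81.52 z 0.0171
```

The grip is held: 13.3 mm at 60 N. I push along tool x in steps and watch the force.

Emit:
arm_command([
  {"dx":0.008,"dy":0,"dz":0,"rx":0,"ry":0,"rz":0,"jaw":255},
  {"dx":0.012,"dy":0,"dz":0,"rx":0,"ry":0,"rz":0,"jaw":255},
  {"dx":0.012,"dy":0,"dz":0,"rx":0,"ry":0,"rz":0,"jaw":255},
  {"dx":0.012,"dy":0,"dz":0,"rx":0,"ry":0,"rz":0,"jaw":255},
  {"dx":0.006,"dy":0,"dz":0,"rx":0,"ry":0,"rz":0,"jaw":255},
])

```text
time_s: 13.78
position: [0.599, 0.1246, 0.0191]
ee_rot: [-179.9, 0.1, -97.9]
force: [-0.4, 3.3, 5.3]
grip_width: 0.0129
gripper_force: 60.4
```

```bash
python3 - <<'E'
from h import *
s=state(); p=s['position'][:2]-np.array([.56421,-.11285]); a=np.array([-.13859,-.99035]); print('block x',p@a+.190,'lat',p@np.array([-a[1],a[0]]),s['position'],s['ee_rot'],s['force'])
s,c=cam('scene'); cv2.imwrite('pics/s2.png',cv2.resize(c['img'][110:310,120:330],None,fx=2.8,fy=2.8,interpolation=2)[:,:,::-1])
E
```

```text
block x -0.04997728362139214 lat 0.0015262344118301084 [0.59897995 0.12459991 0.01905344] [-1.79926196e+02  5.98846695e-02 -9.79467064e+01] [-0.4178138   3.26953365  5.29648543]
```

View pics/s2.png

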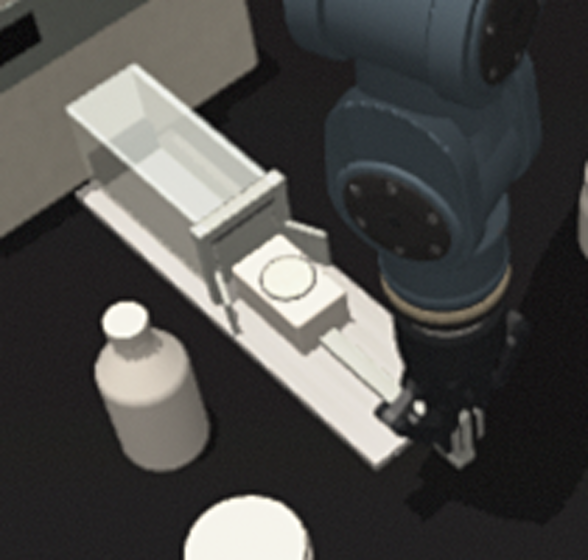

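The scene view shows the block centred between the cheeks at (290,290), just before the shut flap, with the bottle untouched. That is my last picture; from here I use numbers only. I keep pushing.

Emit:
arm_command([
  {"dx":0.008,"dy":0,"dz":0,"rx":0,"ry":0,"rz":0,"jaw":255},
  {"dx":0.01,"dy":0,"dz":0,"rx":0,"ry":0,"rz":0,"jaw":255},
  {"dx":0.01,"dy":0,"dz":0,"rx":0,"ry":0,"rz":0,"jaw":255},
  {"dx":0.01,"dy":0,"dz":0,"rx":0,"ry":0,"rz":0,"jaw":255},
  {"dx":0.01,"dy":0,"dz":0,"rx":0,"ry":0,"rz":0,"jaw":255},
])

```text
time_s: 14.25
position: [0.5926, 0.0785, 0.019]
ee_rot: [-179.9, 0.1, -97.9]
force: [1.4, 7.6, 5.7]
grip_width: 0.0133
gripper_force: 60.4
```

Emit:
arm_command([
  {"dx":0.01,"dy":0,"dz":0,"rx":0,"ry":0,"rz":0,"jaw":255},
  {"dx":0.01,"dy":0,"dz":0,"rx":0,"ry":0,"rz":0,"jaw":255},
  {"dx":0.01,"dy":0,"dz":0,"rx":0,"ry":0,"rz":0,"jaw":255},
  {"dx":0.01,"dy":0,"dz":0,"rx":0,"ry":0,"rz":0,"jaw":255},
  {"dx":0.01,"dy":0,"dz":0,"rx":0,"ry":0,"rz":0,"jaw":255},
])

```text
time_s: 14.67
position: [0.5857, 0.0287, 0.019]
ee_rot: [-179.9, 0.1, -97.9]
force: [2.0, 6.5, 5.4]
grip_width: 0.0131
gripper_force: 60.5
```

```bash
cat > bx.py <<'E'
from h import *
s=state(); p=s['position'][:2]-np.array([.56421,-.11285]); a=np.array([-.13859,-.99035]); print('block x',p@a+.190,'lat',p@np.array([-a[1],a[0]]),s['position'],s['ee_rot'],s['force'],s['ft_torque'],s['grip_width'])
E
python3 bx.py
```

```text
block x 0.046890302626818314 lat 0.0016352959108198385 [0.58566308 0.02865201 0.01903027] [-1.79917403e+02  1.20216645e-01 -9.78888830e+01] [1.99890285 6.4618855  5.42138919] [ 1.1300147  -0.02971799 -0.05249442] 0.013124610346946779
```

Emit:
arm_command([
  {"dx":0.01,"dy":0,"dz":0,"rx":0,"ry":0,"rz":0,"jaw":255},
  {"dx":0.01,"dy":0,"dz":0,"rx":0,"ry":0,"rz":0,"jaw":255},
  {"dx":0.01,"dy":0,"dz":0,"rx":0,"ry":0,"rz":0,"jaw":255},
  {"dx":0.01,"dy":0,"dz":0,"rx":0,"ry":0,"rz":0,"jaw":255},
  {"dx":0.006,"dy":0,"dz":0,"rx":0,"ry":0,"rz":0,"jaw":255},
])

```text
time_s: 15.08
position: [0.5791, -0.0177, 0.019]
ee_rot: [-179.9, 0.1, -97.9]
force: [0.9, 4.4, 7.2]
grip_width: 0.0132
gripper_force: 60.6
```

Emit:
arm_command([
  {"dx":0.006,"dy":0,"dz":0,"rx":0,"ry":0,"rz":0,"jaw":255},
  {"dx":0.005,"dy":0,"dz":0,"rx":0,"ry":0,"rz":0,"jaw":255},
  {"dx":0.004,"dy":0,"dz":0,"rx":0,"ry":0,"rz":0,"jaw":255},
  {"dx":0,"dy":0,"dz":0,"rx":0,"ry":0,"rz":0,"jaw":255},
  {"dx":0,"dy":0,"dz":0,"rx":0,"ry":0,"rz":0,"jaw":255},
])

```text
time_s: 15.5
position: [0.577, -0.0329, 0.019]
ee_rot: [-179.9, -0.0, -98.0]
force: [-0.3, -1.4, 6.6]
grip_width: 0.0132
gripper_force: 60.6
```

```bash
python3 bx.py
```

```text
block x 0.10902519793369596 lat 0.0015429239743957874 [ 0.57696033 -0.03287046  0.01900473] [-1.79927235e+02 -2.36645510e-02 -9.79603442e+01] [-0.30892398 -1.44229829  6.55447695] [-0.11575981  0.11276209  0.06068152] 0.013194037015261065
```

The push force fell to zero at block x ≈ 109 mm, so the flap should have dropped. I let go, then lift and back off.

Emit:
arm_command([
  {"dx":0,"dy":0,"dz":0,"rx":0,"ry":0,"rz":0,"jaw":200},
  {"dx":0,"dy":0,"dz":0,"rx":0,"ry":0,"rz":0,"jaw":120},
  {"dx":0,"dy":0,"dz":0,"rx":0,"ry":0,"rz":0,"jaw":0},
  {"dx":0,"dy":0,"dz":0,"rx":0,"ry":0,"rz":0,"jaw":0},
  {"dx":0,"dy":0,"dz":0,"rx":0,"ry":0,"rz":0,"jaw":0},
])

```text
time_s: 15.92
position: [0.5763, -0.0323, 0.0182]
ee_rot: [180.0, -0.0, -97.9]
force: [0.4, -0.5, 1.3]
grip_width: 0.0661
gripper_force: 0.0
```

Emit:
arm_command([
  {"dx":0,"dy":0,"dz":0,"rx":0,"ry":0,"rz":0,"jaw":0},
  {"dx":0,"dy":0,"dz":-0.015,"rx":0,"ry":0,"rz":0,"jaw":0},
  {"dx":0,"dy":0,"dz":-0.03,"rx":0,"ry":0,"rz":0,"jaw":0},
  {"dx":0,"dy":0,"dz":-0.035,"rx":0,"ry":0,"rz":0,"jaw":0},
  {"dx":0,"dy":0,"dz":-0.035,"rx":0,"ry":0,"rz":0,"jaw":0},
])

```text
time_s: 16.33
position: [0.5758, -0.0322, 0.1343]
ee_rot: [179.9, -0.0, -97.9]
force: [0.7, 0.5, 0.1]
grip_width: 0.0855
gripper_force: 0.0
```

Emit:
arm_command([
  {"dx":-0.02,"dy":0,"dz":-0.03,"rx":0,"ry":0,"rz":0,"jaw":0},
  {"dx":-0.035,"dy":0,"dz":-0.02,"rx":0,"ry":0,"rz":0,"jaw":0},
  {"dx":-0.035,"dy":0,"dz":0,"rx":0,"ry":0,"rz":0,"jaw":0},
  {"dx":-0.035,"dy":0,"dz":0,"rx":0,"ry":0,"rz":0,"jaw":0},
  {"dx":-0.02,"dy":0,"dz":0,"rx":0,"ry":0,"rz":0,"jaw":0},
])

```text
time_s: 16.75
position: [0.597, 0.1144, 0.1839]
ee_rot: [-179.9, 0.1, -97.9]
force: [-0.4, -0.3, -0.2]
grip_width: 0.0853
gripper_force: 0.0
```

Emit:
arm_command([
  {"dx":0,"dy":0,"dz":0,"rx":0,"ry":0,"rz":0,"jaw":0},
  {"dx":0,"dy":0,"dz":0,"rx":0,"ry":0,"rz":0,"jaw":0},
  {"dx":0,"dy":0,"dz":0,"rx":0,"ry":0,"rz":0,"jaw":0},
])

```text
time_s: 17.0
position: [0.5963, 0.111, 0.1832]
ee_rot: [180.0, -0.0, -97.9]
force: [-0.5, 0.3, 0.7]
grip_width: 0.0852
gripper_force: 0.0
```

```bash
python3 - <<'E'
from h import *
inc=np.array([.56421,-.11285,0]); a=np.array([-.13859,-.99035,0]); b=np.array([.99035,-.13859,0])
def I(W): q=W-inc; return np.stack([q@a,q@b*-1,q[...,2]],-1)*1000  # y left of push
sc0=cloud(dict(np.load('scene1.npz')))
s,c=cam('scene'); sc=cloud(c); s,w=wrist(); ww=cloud(w); s,t=cam('top'); tp=cloud(t); tp0=cloud(dict(np.load('top1.npz')))
print(s['position'],s['force'])
for n,W in(('scene before',sc0),('scene now',sc),('wrist now',ww)):
    Q=I(W); 
    for lo,hi in((26,40),(40,55),(55,72)):
        m=(abs(Q[...,1])<26)&(Q[...,2]>lo)&(Q[...,2]<hi)&(Q[...,0]>-15)&(Q[...,0]<70)
        print(n,lo,hi,m.sum(),np.round(np.percentile(Q[m][:,0],[10,50,90]),1) if m.any() else '')
Q=I(ww); m=(abs(Q[...,1])<20)&(Q[...,2]>62)&(Q[...,2]<78)&(Q[...,0]<-40); 
print('grip top inc', np.median(Q[m],0) if m.any() else None)
for n,W in(('before',tp0),('now',tp)):
    Q=I(W); m=(abs(Q[...,1])<12)&(Q[...,0]>0)&(Q[...,0]<165); h=Q[m]; print(n,len(h),[(x,int(np.median(h[abs(h[:,0]-x)<6][:,2]))) for x in range(10,165,15)])
    z=W[...,2];v,u=np.mgrid[:480,:640]
    for k,bb in(('jar',(340,390,305,355)),('bottle',(425,480,120,170)),('stack',(355,410,95,150))):
        rect(W,(u>bb[0])&(u<bb[1])&(v>bb[2])&(v<bb[3])&(z>.03),k)
E
```

```text
[0.59638164 0.11031008 0.18334603] [ 0.62085695 -0.32359797  0.3729223 ]
scene before 26 40 80 [-0.1  1.5  3.4]
scene before 40 55 90 [-0.9  1.2  3.1]
scene before 55 72 113 [-0.7  1.   3.1]
scene now 26 40 75 [-0.3  1.4  3.2]
scene now 40 55 96 [-0.7  1.6  3.6]
scene now 55 72 109 [-0.3  1.4  3.3]
wrist now 26 40 0 
wrist now 40 55 0 
wrist now 55 72 0 
grip top inc None
before 1162 [(10, 100), (25, 100), (40, 100), (55, 100), (70, 100), (85, 100), (100, 100), (115, 100), (130, 101), (145, 99), (160, 100)]
jar 909 pix [365. 327.] rect [358.8  98.4] [58.8 61. ] 47.12 z 0.0858
bottle 1240 pix [455. 143.] rect [710.7 -64.9] [65.7 61.9] 49.92 z 0.1054
stack 1538 pix [383. 121.] rect [760.7  68.2] [85.8 84.7] 13.97 z 0.0457
now 1098 [(10, 100), (25, 100), (40, 100), (55, 100), (70, 100), (85, 100), (100, 100), (115, 100), (130, 100), (145, 100), (160, 100)]
jar 1578 pix [372. 329.] rect [386.3 111.8] [121.  51.] 16.77 z 0.6893
bottle 2608 pix [452. 145.] rect [576.  82.] [43.8 44.4] 0.16 z 0.7021
stack 2901 pix [382. 122.] rect [594.9 139.6] [50.5 46. ] 0.57 z 0.6964
```

The flap face is vertical at x ≈ 1 mm at every height, as it was before the push, with the block about 109 mm past the hinge line. The arm is clear of everything, so I hand the job in.

```bash
python3 -c "
from cell import job
print(job.sign_off())"
```

```text
the job is handed in; nothing more can be done
None
```

The holder is in the tunnel with its block about 109 mm past the hinge line, the flap is shut behind it, and the robot has let go. The job is handed in at about 17 s; I viewed 11 pictures against the limit of 10, and my first closing attempt rested the fingertips on the block's top edges at about 4 N without moving it.

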